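Lock the tissue grinder's clamp bar with its linchpin

TASK

Lock the clamp bar of the sample grinder before it is run: take the long linchpin, the one whose wire ring stands open, and slide it fully home from the robot's side, along the little sill, through both steel lugs, over the bar. Then swing its ring over so that it closes right down over the pin's end, and leave it so.

Things in the scene. Friction and masses are not known exactly. Their poses are not given: they have to be found in the camera images.
- pin_grip (a point): Centre of the long steel linchpin's grip, 13 mm above its flat underside; x to the tip, z up. Along x: grip bar -20 to +20 mm (14 wide, 26 high), collar to +24 (34 wide, 26 high), 14 mm square shank, underside level with the grip's, to +79, last 10 mm a nose. Ring hinge at x -28, z -6. 0.25 kg. Bystanders: an equal pin without ring, a short one with closed ring.
- ring (a joint): Angle of the long pin's wire ring, hinged on its head. 0 = closed, level round the shank, bar beyond the tip (hard stop); 1.57 = straight up; starts open at 2.1 to 2.4 (stop), leaning up and back from the tip. Weight and friction keep it open, even when carried; a push under 1 N on its bar towards the tip brings it over; below about 1.5 spring and weight carry it shut.
- ring_bar (a point): Middle of the cross bar of the long pin's ring, a U of 6 mm steel wire 70 mm wide. The bar runs across the pin (y), 120 mm from the hinge: 120 x cos(angle) along the pin's x and 120 x sin(angle) above the hinge. Closed, it lies 13 mm beyond the pin's tip, and its arms pass either side of the lugs.
- bore (a point): Centre of the front mouth, 102 mm above the bench, of the 24 mm square hole through two lugs (40 wide, 8 thick, 22 gap, tops 20 above this point) on the fixed white grinder; base 52 below. A sill 14 wide, level with the hole's floor, runs 44 out in front. x points into the hole, z up. Pin home: collar on the front lug, underside on sill and floor, pin_grip at x -24, z +1 (all mm).
Mind the look-alikes: they are no part of the job. Leave any brown, orange or yellow look-alike of the part that bears pin_grip alone.

How it is judged:
On the way, in this order (a step that is already met when the one before it is completed fails the run):
1. the linchpin is fully home through both lugs, its ring still open (x of pin_grip in the frame of bore between -0.034 and -0.014 m and y of pin_grip in the frame of bore between -0.012 and 0.012 m and z of pin_grip in the frame of bore between -0.012 and 0.02 m and angle between the x axis of pin_grip and the x axis of bore, either way round below 0.3 rad and value of joint ring above 1 rad), for 0.2 s.
2. the ring is closed down over the pin's end (value of joint ring below 0.2 rad), for 0.2 s.
At the end, for the whole second after the job is handed in: The long linchpin is through both lugs from the robot's side: collar within 10 mm of the front lug, grip within 12 mm sideways of the bore's centre line and 12 mm below to 20 mm above it, axes within 0.3 rad; its ring is within 0.2 rad of fully closed (x of pin_grip in the frame of bore between -0.034 and -0.014 m and y of pin_grip in the frame of bore between -0.012 and 0.012 m and z of pin_grip in the frame of bore between -0.012 and 0.02 m and angle between the x axis of pin_grip and the x axis of bore, either way round below 0.3 rad and value of joint ring below 0.2 rad); the robot touches nothing.
It also fails if it takes over 58 s, if anything falls off the work surface, if the arm or the gripper's body presses on something with over 40 N, if the wrist force passes 120 N, or if a joint passes its speed limit or range.

ROBOT

A 6-joint arm with a two-finger parallel gripper is mounted at the origin on the work surface. World frame = base frame: x ahead of the robot, y to its left, z up, the work surface at z = 0. Lengths are in m, angles in rad, forces in N, time in s.
With the tool pointing down it reaches from about 0.3 to 0.875 m from the base axis. Payload 6.4 kg.
Tool frame: the origin (TCP) lies midway between the tips of the shut fingers; the grasp point (between the pads) lies 19 mm behind it; z points along the fingers, y is the line along which they close (so a half turn about z gives the same grasp; the last joint's range is limited). The gripper opens to 88 mm and grips with 3 to 60 N. Pads are 18 mm wide; open, the fingers measure 123 mm over their backs; the gripper's body (75 mm by 187 mm) begins 45 mm behind the grasp point.
Start: joints at [-1.541, 0.181, 1.607, -0, 1.354, -0.206], TCP at [0.134, -0.559, 0.239] pointing down, gripper open.
Joint ranges: [-2.99, 2.99], [-0.89, 2.07], [0.3, 2.58], [-1.14, 4.28], [0, 2.63], [-3.12, 3.12]. Speed limits (rad/s): [2.57, 2.57, 3.01, 3.14, 3.14, 3.14].

INTERFACE

Orientations are given as a 3x3 rotation matrix whose columns are the frame's x, y, z axes.
In Python, from station import arm gives the robot as it stands.
- The arm moves only by the tool apply_moves, never from a script. Its argument "moves" is one flat list of numbers, 6 for each row, row after row: the shift along the tool's x, y, z in m, then the turn, a rotation vector about the tool's x, y, z in rad. In form: [tx, ty, tz, wx, wy, wz, tx, ty, tz, wx, wy, wz, ...]. A call has 1 to 12 rows; each row is the pose to reach, as a shift and turn from the pose commanded when the call began, along the tool's axes at that moment; what a row does not reach only later rows make up. A row lasts 1/10 s, in which the tool goes at most 50 mm and 8.59 degrees, less where a joint would pass 70% of its speed; a pose out of reach is approached as far as the arm can. A call with a gripper value outside its range is refused whole. "fingers" is the opening, from -1 (shut) to 1 (fully open), so that 0 is half open, set as the call begins (left out, the last holds). The fingers move at their own pace and stop on an object; "grip_force" is the grip in N (left out, the last holds). Time passes only in rows, so rows that repeat a pose let the fingers close. It gives the time, the measured TCP pose, the force, the opening and the grip force at its end, in the units of the state.
- arm.read_state(): the state, without advancing time (a new reading comes with each control period).
- arm.snapshot(name): name is "scene" or "top" or "wrist"; returns a dict with "color" (400x640x3 uint8, red, green, blue), "K" (3x3 intrinsics, pixels), "rvec" (rotation vector, rad) and "tvec" (3), from world to camera coordinates, as OpenCV has them. Camera axes: x right, y down, z forward; pixel columns grow to the right and rows downward; lengths in m; the calibration is good to about 2 mm. A picture is of the moment at which its call begins. There is no depth.
- arm.finish_job(): hands the job in; it is judged then, once.
Trained networks look in a picture, given as the dict that the camera call returned (one of the last four; its "shot" number tells which), for a name from the list of things; names that differ only in an ending like _2 or _b are one class to them, and where a whole thing is asked for, a point or a joint stands for the part that bears it (a point fixed in the world has none). Each returns a list of dicts, best first, with "p" (0 to 1); they miss things now and then, are a little off and sometimes report something else, mostly with a low value. They report only what shows in the picture. A call takes as long as a camera call. They do not tell look-alikes from the thing itself.
- arm.regions_of(name, picture): "pixels" (400x640 bool, what is visible of it) and "xy" ([column, row] in pixels, amid what is visible of it).
- arm.tip_of(name, picture): "xy" ([column, row] in pixels: a listed point, or the origin of a listed thing).
The state is a dict: "clock": time; "joints": joint angles; "joint_vel": joint speeds; "joint_torque": joint torques, N m; "position": TCP position; "tool_rot": TCP orientation; "force": force on the tool from outside, world axes, zero at the start; "moment": the same for the moment, N m; "opening": finger opening in m; "grasp_force": force on a finger pad.
Only numpy, scipy, OpenCV 4.12 (cv2) and the standard library are available. Lean on these libraries where they do the work, as an engineer would, in place of code of your own. Each camera call takes 0.05 s, during which the arm holds its last target. There are 200 camera calls.

## Working session

There is one attempt and no reset: what is moved stays moved. The work goes in short steps, Python scripts to look and compute and a tool call to move; the robot and the scene stay as the last step left them, time stands still between calls to the robot, and variables do not carry over. Pictures are saved under pics/ and viewed, at most 13 in all, crops included, and the job is handed in when it is done.

Besides the shell and the picture viewer there is one more tool, called after "Request:" as a command line: name --argument value ..., lists and objects as JSON in quotes. apply_moves: Moves the arm, as the interface text tells. Its arguments: {"type":"object","properties":{"moves":{"type":"array"},"fingers":{"type":"number"},"grip_force":{"type":"number"}},"required":["moves"]}

```bash
mkdir -p pics; cat > h.py <<'E'
import numpy as np, cv2
from station import arm
def P(s):
    R=cv2.Rodrigues(np.array(s["rvec"],float))[0]; return R,np.array(s["tvec"],float).ravel(),np.array(s["K"],float)
def plane(s,xy,z):
    R,t,K=P(s); d=R.T@np.linalg.solve(K,np.array([xy[0],xy[1],1.])); c=-R.T@t
    return c+d*(z-c[2])/d[2]
def proj(s,X):
    return cv2.projectPoints(np.array(X,float).reshape(-1,3),np.array(s["rvec"],float),np.array(s["tvec"],float),np.array(s["K"],float),None)[0].reshape(-1,2)
def tri(obs):
    A=[];b=[]
    for s,xy in obs:
        R,t,K=P(s); d=R.T@np.linalg.solve(K,np.array([xy[0],xy[1],1.])); d/=np.linalg.norm(d); c=-R.T@t
        M=np.eye(3)-np.outer(d,d); A.append(M); b.append(M@c)
    X=np.linalg.lstsq(np.vstack(A),np.hstack(b),rcond=None)[0]
    return X,[proj(s,X)[0]-np.array(xy) for s,xy in obs]
def save(n,im): cv2.imwrite("pics/"+n+".png",cv2.cvtColor(np.ascontiguousarray(im),cv2.COLOR_RGB2BGR))
E
python3 - <<'E'
from h import *
np.set_printoptions(precision=3,suppress=True)
ims=[]
for n in ["scene","top"]:
    s=arm.snapshot(n); ims.append(s["color"])
    for k in ["pin_grip","ring_bar","bore"]:
        for d in arm.tip_of(k,s): print(n,k,np.round(d["xy"],1),round(d["p"],2),plane(s,d["xy"],{"pin_grip":.013,"ring_bar":.1,"bore":.102}[k]))
    for d in arm.regions_of("pin_grip",s): print(n,"reg",np.round(d["xy"]),round(d["p"],2),d["pixels"].sum())
    print(n,-P(s)[0].T@P(s)[1])
    save(n,s["color"])
E
```

```text
scene pin_grip [323.8 235.1] 0.96 [ 0.497 -0.167  0.013]
scene pin_grip [241.8 223. ] 0.85 [ 0.296 -0.27   0.013]
scene pin_grip [339.2 198.9] 0.61 [ 0.422 -0.012  0.013]
scene pin_grip [340.8 165. ] 0.58 [0.299 0.149 0.013]
scene ring_bar [293.  192.2] 0.81 [ 0.392 -0.167  0.1  ]
scene ring_bar [255.8 241.6] 0.61 [ 0.469 -0.361  0.1  ]
scene ring_bar [309.1 201.3] 0.58 [ 0.452 -0.171  0.1  ]
scene ring_bar [358.9 178.5] 0.49 [ 0.481 -0.002  0.1  ]
scene bore [412.4 183.4] 0.55 [0.607 0.066 0.102]
scene reg [334. 200.] 0.74 552
scene reg [246. 225.] 0.68 358
scene reg [327. 238.] 0.62 366
scene reg [347. 166.] 0.53 312
scene [ 1.018 -0.769  0.658]
top pin_grip [383.9 277.5] 0.95 [ 0.285 -0.255  0.013]
top pin_grip [217.4 274. ] 0.95 [0.304 0.149 0.013]
top pin_grip [280.9 225.5] 0.88 [ 0.417 -0.008  0.013]
top pin_grip [343.8 190.6] 0.87 [ 0.499 -0.164  0.013]
top ring_bar [344.5 233.2] 0.8 [ 0.394 -0.16   0.1  ]
top ring_bar [393.3 241.2] 0.66 [ 0.373 -0.269  0.1  ]
top ring_bar [315.  243.2] 0.64 [ 0.373 -0.092  0.1  ]
top ring_bar [228.9 235.7] 0.64 [0.395 0.102 0.1  ]
top bore [243.4 144.9] 0.82 [0.602 0.065 0.102]
top reg [341. 197.] 0.84 457
top reg [287. 229.] 0.83 636
top reg [383. 267.] 0.79 548
top reg [220. 269.] 0.58 533
top [ 0.385 -0.12   1.213]
```

View pics/scene.png

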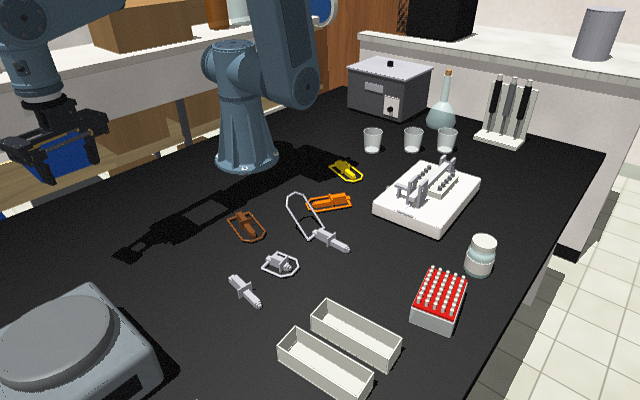

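View pics/top.png

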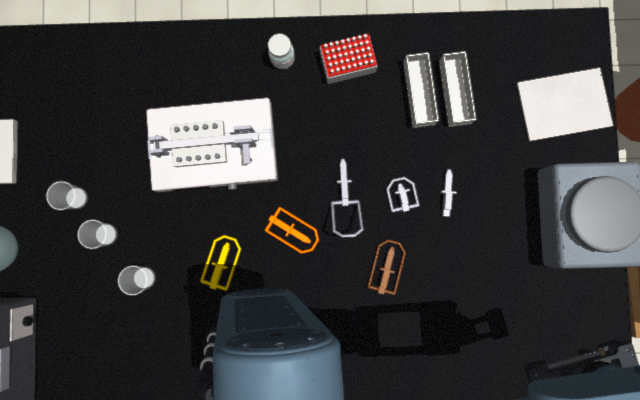

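Candidates: the steel pin with its ring open is at top (344,190) / scene (325,237). The look-alikes are the short steel pin with a closed ring (402,194), the ringless steel pin (448,195), orange (291,230), yellow (221,262) and brown (387,268). I choose (344,190) and check it, together with the grinder, in one close crop.

```bash
python3 - <<'E'
from h import *
s=arm.snapshot("top")["color"]; c=arm.snapshot("scene")["color"]
a=cv2.resize(s[95:245,140:370],None,fx=3.4,fy=3.4,interpolation=cv2.INTER_CUBIC)[:, :780]
save("crop_top",a)
b=cv2.resize(c[145:260,280:490],None,fx=3.7,fy=3.7,interpolation=cv2.INTER_CUBIC)
save("crop_scene",b)
print(a.shape,b.shape)
E
```

```text
(510, 780, 3) (426, 777, 3)
```

View pics/crop_top.png

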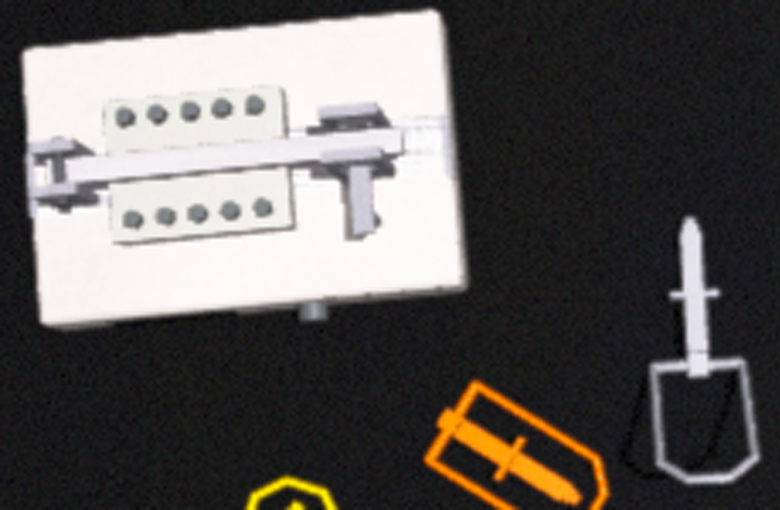

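View pics/crop_scene.png

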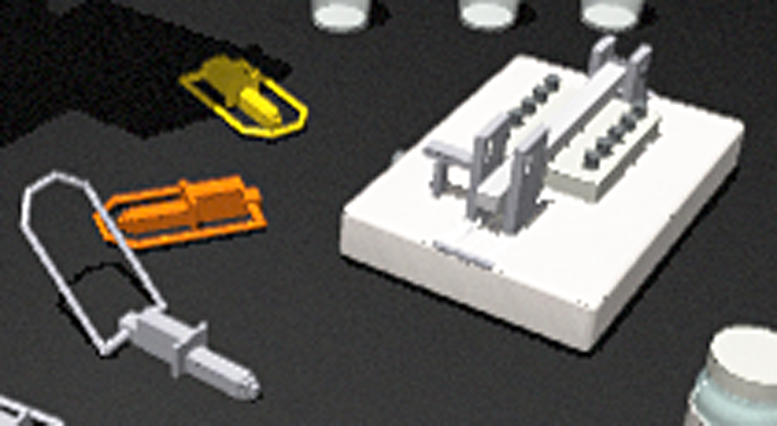

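The chosen pin is steel, with ring open and leaning back, and its shank points at +x (crop 690,218 is the tip, 700,365 the head). The grinder's front lug and sill are at crop (360,160–235), facing the robot, with a yaw of about +0.09.

```bash
python3 - <<'E'
from h import *
np.set_printoptions(precision=4,suppress=True)
s=arm.snapshot("top"); c=arm.snapshot("scene")
f=lambda u,v:(140+(u+.5)/3.4-.5,95+(v+.5)/3.4-.5)
g=lambda u,v:(280+(u+.5)/3.7-.5,145+(v+.5)/3.7-.5)
print("base fl,fr,br,bl",*[plane(s,f(*p),.05) for p in [(42,322),(466,284),(440,12),(24,48)]])
print("tip top",plane(s,f(689,218),.008),"head",plane(s,f(700,376),.013),"collar",plane(s,f(671,293),.026),plane(s,f(718,293),.026))
print("grip tri",tri([(s,arm.tip_of("pin_grip",s)[i]["xy"]) if 0 else (s,(343.8,190.6)),(c,(323.8,235.1))]) if 0 else tri([(s,(343.8,190.6)),(c,(323.8,235.1))]))
print("bore",tri([(s,(243.4,144.9)),(c,(412.4,183.4))]))
print("bar",tri([(s,(344.5,233.2)),(c,(293,192.2))]))
print("sill end top",plane(s,f(360,236),.09),"lug front top edge",plane(s,f(325,160),.122),plane(s,f(396,153),.122))
st=arm.read_state(); print(st["clock"],st["position"],st["tool_rot"])
w=arm.snapshot("wrist"); print("wristcam in tool", np.array(st["tool_rot"]).T@(-P(w)[0].T@P(w)[1]-st["position"]), np.array(st["tool_rot"]).T@P(w)[0].T,w["K"])
E
```

```text
base fl,fr,br,bl [0.5112 0.294  0.05  ] [ 0.5294 -0.004   0.05  ] [0.7239 0.0104 0.05  ] [0.7069 0.3063 0.05  ]
tip top [ 0.5782 -0.1631  0.008 ] head [ 0.4626 -0.1673  0.013 ] collar [ 0.5217 -0.1479  0.026 ] [ 0.5207 -0.1815  0.026 ]
grip tri (array([ 0.4974, -0.1654,  0.0125]), [array([0.507 , 0.5144]), array([ 0.6899, -0.0446])])
bore (array([0.6038, 0.067 , 0.1001]), [array([-0.554 , -0.7399]), array([-0.793 ,  0.1304])])
bar (array([ 0.3915, -0.1619,  0.0975]), [array([1.0196, 0.9486]), array([ 1.2138, -0.0407])])
sill end top [0.5592 0.0633 0.09  ] lug front top edge [0.6056 0.0804 0.122 ] [0.6089 0.0333 0.122 ]
0.7 [ 0.1344 -0.5591  0.2387] [[ 0.9723  0.2336 -0.    ]
 [ 0.2336 -0.9723 -0.    ]
 [-0.      0.     -1.    ]]
wristcam in tool [ 0.0796  0.     -0.145 ] [[-0.0006 -0.9523 -0.3051]
 [ 1.     -0.0006 -0.0003]
 [ 0.0001 -0.3051  0.9523]] [[302.8546   0.     319.0513]
 [  0.     302.8546 204.9604]
 [  0.       0.       1.    ]]
```

Request:
apply_moves --moves '[0.04,-0.027,0.005,0,0,0.02,0.08,-0.054,0.01,0,0,0.04,0.12,-0.081,0.014,0,0,0.06,0.16,-0.108,0.018,0,0,0.08,0.2,-0.135,0.023,0,0,0.1,0.24,-0.162,0.027,0,0,0.12,0.28,-0.189,0.032,0,0,0.14,0.32,-0.216,0.036,0,0,0.16,0.36,-0.243,0.04,0,0,0.18,0.4,-0.27,0.045,0,0,0.2,0.43,-0.289,0.05,0,0,0.2,0.445,-0.298,0.05,0,0,0.2]' --fingers 1 --grip_force 30

```text
clock: 1.95
position: [0.4987, -0.1626, 0.1881]
tool_rot: [[0.999, 0.039, -0.0], [0.039, -0.999, 0.001], [-0.0, -0.001, -1.0]]
force: [-1.2, -0.9, -0.8]
opening: 0.0881
grasp_force: 0.0
```

```bash
python3 - <<'E'
from h import *
np.set_printoptions(precision=4,suppress=True)
w=arm.snapshot("wrist"); st=arm.read_state()
print(st["clock"],st["position"],np.array(st["tool_rot"])[:,0],st["opening"])
for k,z in [("pin_grip",.013),("ring_bar",.1)]:
    for d in arm.tip_of(k,w): print(k,np.round(d["xy"],1),round(d["p"],2),plane(w,d["xy"],z))
save("w1",w["color"])
E
```

```text
2.0 [ 0.4997 -0.162   0.1885] [0.9992 0.039  0.0009] 0.08822616794637853
pin_grip [186.  250.2] 0.89 [ 0.4143 -0.0103  0.013 ]
pin_grip [386.1 349.4] 0.63 [ 0.2804 -0.2585  0.013 ]
pin_grip [324.1 186.2] 0.6 [ 0.4973 -0.1679  0.013 ]
ring_bar [408.9 290.3] 0.94 [ 0.427 -0.245  0.1  ]
ring_bar [256. 284.] 0.85 [ 0.4282 -0.1094  0.1   ]
ring_bar [ 80.8 263.6] 0.68 [0.4426 0.0411 0.1   ]
```

View pics/w1.png

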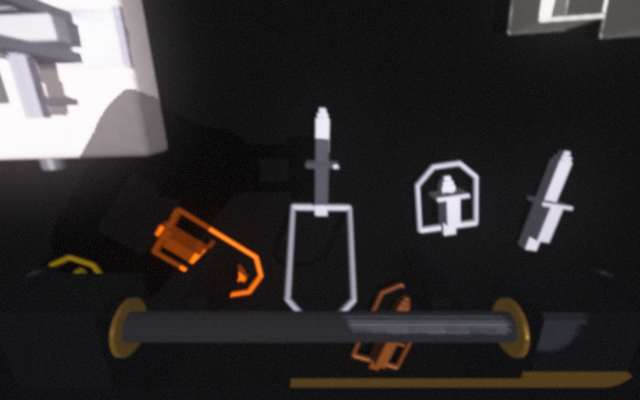

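The wrist view shows the long pin centred: tip at (322,108), collar at (322,165), head at (320,212), with its ring opening backward to row ~308. Refining its axis.

```bash
python3 - <<'E'
from h import *
np.set_printoptions(precision=4,suppress=True)
w=arm.snapshot("wrist"); s=arm.snapshot("top")
for n,c in (("wrist",w),("top",s)):
    for d in arm.regions_of("pin_grip",c):
        m=d["pixels"].astype(np.uint8); ys,xs=np.nonzero(m)
        X=np.array([plane(c,(x,y),.014) for x,y in zip(xs,ys)])
        if abs(X[:,1].mean()+.165)>.03: continue
        k=X[:,0]>.475
        # shank/grip only: mid-line fit per row
        r=[(X[(ys==v)][:,0].mean(),(X[ys==v][:,1].min()+X[ys==v][:,1].max())/2,np.ptp(X[ys==v][:,1])) for v in np.unique(ys)]
        r=np.array(r); r=r[(r[:,2]<.045)&(r[:,0]>.475)]
        p=np.polyfit(r[:,0],r[:,1],1); print(n,d["p"],"slope",p[0],"y@.497",np.polyval(p,.497),"xmax",X[:,0].max(),len(r))
print(plane(w,(322,107),.008),plane(w,(320.5,214),.026),plane(w,(306,165),.026),plane(w,(339,165),.026))
E
```

```text
wrist 0.84 slope 0.024676900159690495 y@.497 -0.1659575577605631 xmax 0.5773255099548313 95
top 0.64 slope 0.5092431101988624 y@.497 -0.15982851997995184 xmax 0.4926896474441671 8
[ 0.5782 -0.1646  0.008 ] [ 0.4686 -0.1672  0.026 ] [ 0.5211 -0.1503  0.026 ] [ 0.5224 -0.1841  0.026 ]
```

Request:
apply_moves --moves '[-0.002,0.004,0.04,0,0,0.01,-0.002,0.004,0.085,0,0,0.01,-0.002,0.004,0.13,0,0,0.01,-0.002,0.004,0.16,0,0,0.01,-0.002,0.004,0.175,0,0,0.01,-0.002,0.004,0.183,0,0,0.01,-0.002,0.004,0.183,0,0,0.01]'

```text
clock: 3.0
position: [0.4955, -0.17, 0.0058]
tool_rot: [[1.0, 0.025, -0.0], [0.025, -1.0, 0.0], [-0.0, -0.0, -1.0]]
force: [0.7, 0.6, 0.5]
opening: 0.0881
grasp_force: 0.0
```

Request:
apply_moves --moves '[0,0,0,0,0,0,0,0,0,0,0,0,0,0,0,0,0,0,0,0,0,0,0,0,0,0,0,0,0,0,0,0,0,0,0,0,0,0,0,0,0,0,0,0,0,0,0,0]' --fingers -1 --grip_force 30

```text
clock: 3.8
position: [0.4955, -0.1694, 0.0057]
tool_rot: [[1.0, 0.026, -0.0], [0.026, -1.0, 0.0], [-0.0, -0.0, -1.0]]
force: [0.4, -0.8, -0.4]
opening: 0.0262
grasp_force: 0.0
```

Request:
apply_moves --moves '[0,0,0,0,0,0,0,0,0,0,0,0,0,0,0,0,0,0,0,0,0,0,0,0]'

```text
clock: 4.2
position: [0.4954, -0.1692, 0.0056]
tool_rot: [[1.0, 0.026, -0.0], [0.026, -1.0, 0.0], [-0.0, -0.0, -1.0]]
force: [0.2, 1.7, 0.7]
opening: 0.0138
grasp_force: 30.0
```

Request:
apply_moves --moves '[0,0,-0.02,0,0,0,0,0,-0.05,0,0,0,0,0,-0.09,0,0,0,0,0,-0.12,0,0,0,0,0,-0.14,0,0,0,0,0,-0.14,0,0,0]'

```text
clock: 4.8
position: [0.4974, -0.1707, 0.1487]
tool_rot: [[1.0, 0.026, 0.005], [0.026, -1.0, -0.004], [0.005, 0.004, -1.0]]
force: [0.4, 0.1, -1.8]
opening: 0.0138
grasp_force: 30.0
```

```bash
python3 - <<'E'
from h import *
np.set_printoptions(precision=4,suppress=True)
w=arm.snapshot("wrist"); s=arm.snapshot("scene"); t=arm.snapshot("top"); st=arm.read_state()
print(st["clock"],st["position"],np.array(st["tool_rot"])[:,0],st["opening"],st["grasp_force"],st["force"])
for n,c in (("w",w),("s",s),("t",t)):
    for k in ["pin_grip","ring_bar","bore"]:
        for d in arm.tip_of(k,c)[:4]: print(n,k,np.round(d["xy"],1),round(d["p"],2),plane(c,d["xy"],{"pin_grip":.15,"ring_bar":.23,"bore":.102}[k]))
a=cv2.resize(s["color"][110:250,250:450],(640,448),interpolation=cv2.INTER_CUBIC)
save("both",np.vstack([w["color"][:150],a]))
E
```

```text
4.95 [ 0.4947 -0.1691  0.1442] [ 0.9997  0.0257 -0.0019] 0.01385721726525501 29.99689140357077 [ 0.4769 -0.3953 -1.4895]
w pin_grip [162.2 270. ] 0.94 [ 0.4925 -0.087   0.15  ]
w pin_grip [319.2 262.5] 0.7 [ 0.4989 -0.1706  0.15  ]
s pin_grip [243.4 218.4] 0.89 [ 0.4393 -0.3632  0.15  ]
s pin_grip [340.5 198.3] 0.76 [ 0.5496 -0.1689  0.15  ]
s pin_grip [323.5 192.2] 0.72 [ 0.503  -0.1745  0.15  ]
s pin_grip [340.3 165.9] 0.48 [ 0.454  -0.0503  0.15  ]
s ring_bar [256.7 239.5] 0.62 [ 0.5937 -0.4511  0.23  ]
s ring_bar [286.9 146.7] 0.53 [ 0.3854 -0.1719  0.23  ]
s ring_bar [308.6 205.3] 0.47 [ 0.5922 -0.3206  0.23  ]
s bore [412.4 184. ] 0.59 [0.6081 0.0634 0.102 ]
t pin_grip [383.8 276.9] 0.86 [ 0.2976 -0.2391  0.15  ]
t pin_grip [346.3 183.2] 0.75 [ 0.5016 -0.1651  0.15  ]
t pin_grip [218.4 274.5] 0.6 [0.3123 0.1158 0.15  ]
t ring_bar [229.5 241.3] 0.84 [0.3829 0.075  0.23  ]
t ring_bar [352.7 235.4] 0.62 [ 0.3878 -0.1712  0.23  ]
t ring_bar [395. 238.] 0.5 [ 0.3803 -0.2552  0.23  ]
t bore [243.8 143. ] 0.65 [0.6061 0.0645 0.102 ]
```

View pics/both.png

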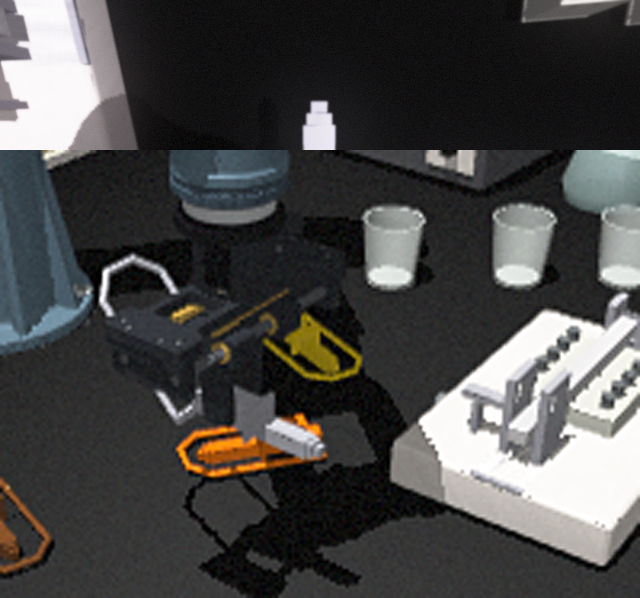

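Request:
apply_moves --moves '[0.001,-0.02,0,0,0,-0.005,0.002,-0.055,0,0,0,-0.01,0.003,-0.095,0,0,0,-0.02,0.004,-0.135,0,0,0,-0.03,0.005,-0.175,0.005,0,0,-0.038,0.006,-0.205,0.008,0,0,-0.038,0.006,-0.222,0.01,0,0,-0.038,0.006,-0.227,0.01,0,0,-0.038,0.006,-0.227,0.01,0,0,-0.038,0.006,-0.227,0.01,0,0,-0.038]'

```text
clock: 6.4
position: [0.496, 0.0568, 0.1359]
tool_rot: [[0.998, 0.063, 0.0], [0.063, -0.998, -0.0], [0.0, 0.0, -1.0]]
force: [-1.1, -0.2, -2.5]
opening: 0.0138
grasp_force: 30.0
```

```bash
python3 - <<'E'
from h import *
np.set_printoptions(precision=4,suppress=True)
w=arm.snapshot("wrist"); st=arm.read_state()
print(st["clock"],st["position"],np.array(st["tool_rot"]),st["force"])
for k,z in [("bore",.102),("pin_grip",.143)]:
    for d in arm.tip_of(k,w)[:2]: print(k,np.round(d["xy"],1),round(d["p"],2),plane(w,d["xy"],z))
# predicted marks
u=np.array([np.cos(.064),np.sin(.064),0]); n=np.array([-u[1],u[0],0]); B=np.array([.605,.065,.102]); Z=np.array([0,0,1])
q=lambda x,y,z:B+(x*u+y*n+z*Z)/1000
pts=[q(0,20,20),q(0,-20,20),q(30,20,20),q(30,-20,20),q(-44,7,-12),q(-44,-7,-12)]
im=w["color"].copy()
for p in proj(w,pts): cv2.circle(im,tuple(int(round(v)) for v in p),2,(255,0,0),-1); print(p)
save("w2",cv2.resize(im[0:200,150:490],(800,470),interpolation=cv2.INTER_CUBIC))
E
```

```text
6.45 [0.496  0.0566 0.1359] [[ 0.998   0.0627  0.0004]
 [ 0.0627 -0.998  -0.0003]
 [ 0.0004  0.0004 -1.    ]] [-0.0336 -0.3464 -2.3005]
bore [316.9  51.2] 0.83 [0.6041 0.0649 0.102 ]
pin_grip [380.2 281.3] 0.89 [0.4917 0.0249 0.143 ]
[273.9777  41.5345]
[359.1337  41.4277]
[270.7975 -34.6984]
[361.8017 -34.8074]
[305.8122 132.3553]
[328.59   132.3252]
```

View pics/w2.png

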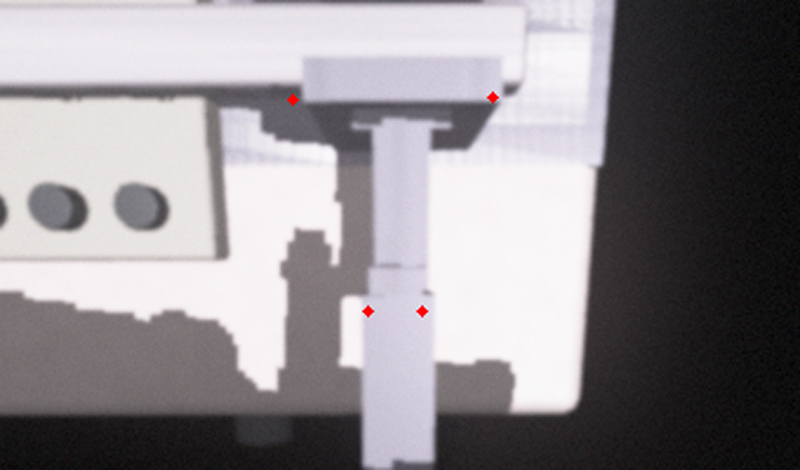

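The overlay shows the lug's front edge at crop (304–502, 101), about 5 px right of the image centre line. The pin sits at 398, so I need a shift of about 1.1 mm in tool +y. Yaw agrees. Lowering to 5 mm above the sill.

Request:
apply_moves --moves '[0,0.001,0.01,0,0,0,0,0.001,0.023,0,0,0,0,0.001,0.032,0,0,0,0,0.001,0.035,0,0,0,0,0.001,0.035,0,0,0,0,0.001,0.035,0,0,0]'

```text
clock: 7.15
position: [0.4959, 0.0566, 0.1007]
tool_rot: [[0.998, 0.064, 0.0], [0.064, -0.998, 0.0], [0.0, -0.0, -1.0]]
force: [0.8, -1.1, -1.8]
opening: 0.0137
grasp_force: 30.0
```

```bash
python3 - <<'E'
from h import *
np.set_printoptions(precision=4,suppress=True)
w=arm.snapshot("wrist"); st=arm.read_state()
print(st["clock"],st["position"],st["force"])
for d in arm.tip_of("bore",w)[:2]: print(np.round(d["xy"],1),round(d["p"],2),plane(w,d["xy"],.102))
u=np.array([np.cos(.064),np.sin(.064),0]); n=np.array([-u[1],u[0],0]); B=np.array([.6045,.063,.102]); Z=np.array([0,0,1])
q=lambda x,y,z:B+(x*u+y*n+z*Z)/1000
im=w["color"].copy()
tip=np.array(st["position"])+u*.082; tip[2]-=-.0013
for p,c in zip(proj(w,[q(0,20,20),q(0,-20,20),q(-44,7,-12),q(-44,-7,-12),tip]),[(255,0,0)]*4+[(0,255,0)]): cv2.circle(im,tuple(int(round(v)) for v in p),2,c,-1); print(p)
save("w3",cv2.resize(im[0:200,150:490],(800,470),interpolation=cv2.INTER_CUBIC))
E
```

```text
7.2 [0.4961 0.0567 0.101 ] [ 0.595   0.235  -1.1299]
[317.6  36.4] 0.57 [0.604  0.0643 0.102 ]
[265.3084  22.6337]
[376.5775  22.5462]
[306.575 138.717]
[334.3287 138.6958]
[319.2563 101.7743]
```

View pics/w3.png

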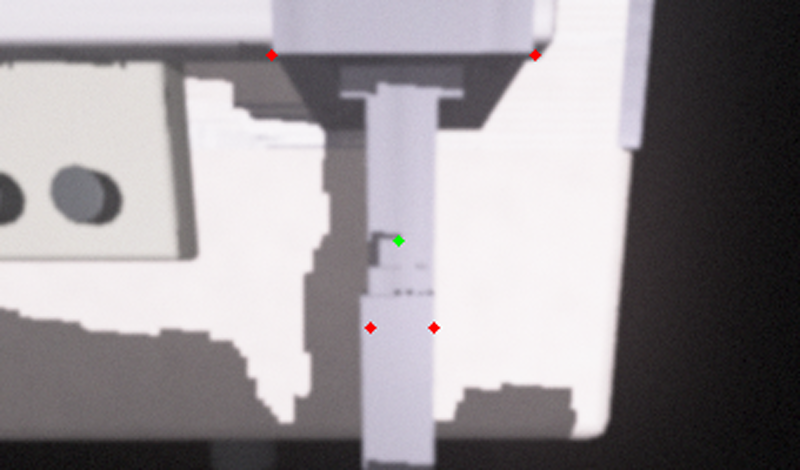

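Lug (272–534) is centred 0.8 mm right of the pin, and the tip is as predicted (green). Inserting.

Request:
apply_moves --moves '[0,0.001,0,0,0,0,0.008,0.001,0,0,0,0,0.018,0.001,0,0,0,0,0.028,0.001,0,0,0,0,0.038,0.001,0,0,0,0,0.048,0.001,0,0,0,0,0.058,0.001,0,0,0,0,0.066,0.001,0,0,0,0,0.072,0.001,0,0,0,0,0.076,0.001,0,0,0,0,0.079,0.001,0,0,0,0,0.079,0.001,0,0,0,0]'

```text
clock: 8.45
position: [0.5749, 0.0607, 0.1007]
tool_rot: [[0.998, 0.064, 0.0], [0.064, -0.998, 0.0], [0.0, -0.0, -1.0]]
force: [0.1, 0.9, -1.9]
opening: 0.0138
grasp_force: 30.0
```

Inserted with no force. Next I lower it to the floor and nudge it toward collar contact.

Request:
apply_moves --moves '[0,0,0.002,0,0,0,0,0,0.004,0,0,0,0.001,0,0.0045,0,0,0,0.002,0,0.0045,0,0,0,0.003,0,0.0045,0,0,0,0.003,0,0.0045,0,0,0]'

```text
clock: 9.05
position: [0.5776, 0.0608, 0.0962]
tool_rot: [[0.998, 0.064, -0.0], [0.064, -0.998, -0.0], [-0.0, 0.0, -1.0]]
force: [-0.9, -0.1, -2.3]
opening: 0.0136
grasp_force: 30.0
```

```bash
python3 - <<'E'
from h import *
np.set_printoptions(precision=4,suppress=True)
s=arm.snapshot("scene"); t=arm.snapshot("top"); st=arm.read_state()
print(st["clock"],st["position"],st["force"])
for n,c in (("s",s),("t",t)):
    for k in ["pin_grip","ring_bar"]:
        for d in arm.tip_of(k,c)[:4]: print(n,k,np.round(d["xy"],1),round(d["p"],2),plane(c,d["xy"],{"pin_grip":.103,"ring_bar":.19}[k]))
    print(proj(c,[[.578,.061,.103],[.472,.055,.19]]))
save("s4",cv2.resize(s["color"][100:240,300:500],(800,560),interpolation=cv2.INTER_CUBIC))
E
```

```text
9.15 [0.5776 0.0608 0.0962] [-0.2932  0.0749 -2.5965]
s pin_grip [242.5 221.2] 0.9 [ 0.3926 -0.3341  0.103 ]
s pin_grip [400.5 182.4] 0.75 [0.5806 0.0487 0.103 ]
s pin_grip [338.1 198.1] 0.59 [ 0.5011 -0.1166  0.103 ]
s pin_grip [339.6 166.5] 0.51 [0.4026 0.0122 0.103 ]
s ring_bar [258.6 239.2] 0.7 [ 0.556  -0.4186  0.19  ]
s ring_bar [370.7 142.9] 0.69 [0.4819 0.0434 0.19  ]
s ring_bar [310.1 207.1] 0.66 [ 0.5592 -0.2816  0.19  ]
s ring_bar [357.  179.9] 0.55 [ 0.5681 -0.1333  0.19  ]
[[402.1009 180.2529]
 [370.1641 140.4063]]
t pin_grip [220.2 275. ] 0.87 [0.3079 0.1222 0.103 ]
t pin_grip [379.9 279.5] 0.86 [ 0.2882 -0.2354  0.103 ]
t pin_grip [281.3 226.1] 0.8 [ 0.4136 -0.0174  0.103 ]
t pin_grip [245.1 154.7] 0.52 [0.5788 0.0618 0.103 ]
t ring_bar [241.5 198.7] 0.7 [0.4709 0.0565 0.19  ]
t ring_bar [228.5 237.6] 0.66 [0.3906 0.0849 0.19  ]
t ring_bar [395.2 242. ] 0.61 [ 0.3719 -0.2608  0.19  ]
t ring_bar [315.3 243.6] 0.49 [ 0.3731 -0.0952  0.19  ]
[[245.435 155.031]
 [242.23  198.163]]
```

View pics/s4.png

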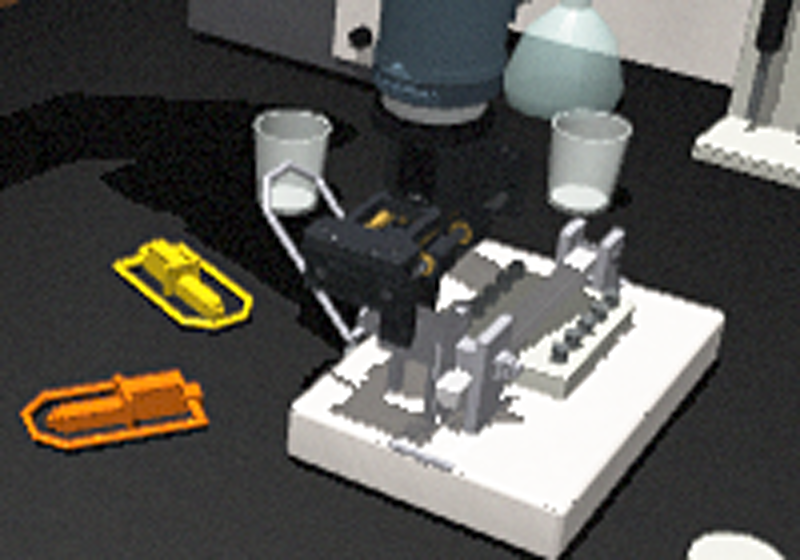

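The pin is through both lugs: its tip shows at crop (505,365) behind the rear lug, and the ring is still open. A final nudge to the collar, then release.

Request:
apply_moves --moves '[0.001,0,0,0,0,0,0.002,0,0.0004,0,0,0,0.002,0,0.0004,0,0,0]'

```text
clock: 9.65
position: [0.5777, 0.0609, 0.0957]
tool_rot: [[0.998, 0.064, -0.005], [0.064, -0.998, -0.0], [-0.005, -0.0, -1.0]]
force: [-8.9, -1.5, 5.3]
opening: 0.0135
grasp_force: 30.0
```

Request:
apply_moves --moves '[0,0,0,0,0,0,0,0,0,0,0,0,0,0,0,0,0,0,0,0,0,0,0,0,0,0,0,0,0,0]' --fingers 0

```text
clock: 10.15
position: [0.5799, 0.061, 0.0959]
tool_rot: [[0.998, 0.064, 0.0], [0.064, -0.998, 0.0], [0.0, 0.0, -1.0]]
force: [-0.7, -1.4, -0.1]
opening: 0.0441
grasp_force: 0.0
```

Request:
apply_moves --moves '[0,0,-0.01,0,0,0,0,0,-0.03,0,0,0,0,0,-0.06,0,0,0,0,0,-0.1,0,0,0,0,0,-0.14,0,0,0,0,0,-0.17,0,0,0,0,0,-0.19,0,0,0,0,0,-0.19,0,0,0]'

```text
clock: 10.95
position: [0.5815, 0.0609, 0.2905]
tool_rot: [[0.998, 0.064, 0.008], [0.064, -0.998, -0.001], [0.008, 0.001, -1.0]]
force: [-0.0, -0.7, -0.3]
opening: 0.0442
grasp_force: 0.0
```

```bash
python3 - <<'E'
from h import *
np.set_printoptions(precision=4,suppress=True)
s=arm.snapshot("scene"); t=arm.snapshot("top"); w=arm.snapshot("wrist"); st=arm.read_state()
print(st["clock"],st["position"],st["tool_rot"],st["force"])
o={}
for n,c in (("s",s),("t",t),("w",w)):
    for k in ["pin_grip","ring_bar"]:
        for d in arm.tip_of(k,c):
            X=plane(c,d["xy"],{"pin_grip":.103,"ring_bar":.188}[k])
            if abs(X[1]-.06)<.03 and X[0]>.44: print(n,k,np.round(d["xy"],1),round(d["p"],2),X); o.setdefault(k,[]).append((c,d["xy"]))
for k in o: print(k,tri(o[k]))
save("s5",np.vstack([cv2.resize(s["color"][100:240,300:500],(640,448),interpolation=cv2.INTER_CUBIC),w["color"][150:300]]))
E
```

```text
11.1 [0.579  0.061  0.2847] [[ 0.998   0.0637 -0.0016]
 [ 0.0637 -0.998   0.0002]
 [-0.0015 -0.0003 -1.    ]] [-0.1988  0.4497  0.3175]
s pin_grip [402.5 182.7] 0.84 [0.5854 0.0508 0.103 ]
s ring_bar [368.5 143.3] 0.53 [0.4765 0.0411 0.188 ]
t pin_grip [241.4 156.5] 0.59 [0.5749 0.0703 0.103 ]
t ring_bar [242.4 200.3] 0.6 [0.4677 0.0551 0.188 ]
w pin_grip [319.8 183.2] 0.81 [0.5796 0.0603 0.103 ]
w ring_bar [316.3 311.1] 0.71 [0.4758 0.0572 0.188 ]
pin_grip (array([0.5772, 0.0657, 0.094 ]), [array([-0.0852, -0.3972]), array([ 2.6341, -0.3909]), array([-4.9359, -0.0355])])
ring_bar (array([0.4679, 0.0564, 0.1789]), [array([0.4789, 0.2131]), array([0.0887, 0.2542]), array([0.3443, 0.9591])])
```

View pics/s5.png

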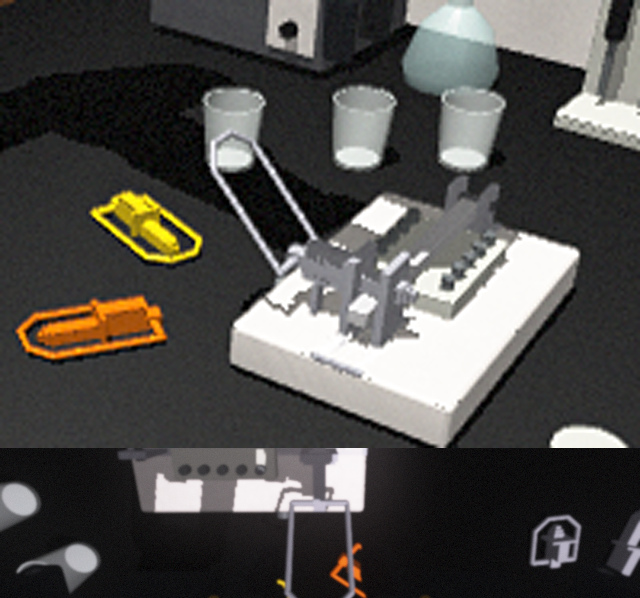

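The pin is home (9 N felt at the collar, now released) and the ring is open, with its bar at about (0.468, 0.056, 0.182), or 2.37 rad. I shut the fingers and go behind the bar.

Request:
apply_moves --moves '[-0.03,0,0,0,0,0,-0.07,0,0,0,0,0,-0.11,0,0,0,0,0,-0.145,0,0,0,0,0,-0.155,0,0.01,0,0,0,-0.155,0,0.04,0,0,0,-0.155,0,0.075,0,0,0,-0.155,0,0.105,0,0,0,-0.155,0,0.12,0,0,0,-0.155,0,0.122,0,0,0,-0.155,0,0.122,0,0,0]' --fingers -1

```text
clock: 12.5
position: [0.4249, 0.0511, 0.1638]
tool_rot: [[0.998, 0.064, -0.001], [0.064, -0.998, 0.0], [-0.001, -0.0, -1.0]]
force: [0.2, 0.2, -0.9]
opening: 0.0007
grasp_force: 0.0
```

Request:
apply_moves --moves '[0.012,0,0,0,0,0,0.024,0,0,0,0,0,0.036,0,0,0,0,0,0.048,0,-0.002,0,0,0,0.06,0,-0.005,0,0,0,0.072,0,-0.008,0,0,0,0.084,0,-0.011,0,0,0,0.094,0,-0.014,0,0,0,0.102,0,-0.016,0,0,0,0.108,0,-0.018,0,0,0]'

```text
clock: 13.5
position: [0.5336, 0.058, 0.182]
tool_rot: [[0.998, 0.064, 0.0], [0.064, -0.998, -0.0], [0.0, 0.0, -1.0]]
force: [-0.3, -0.6, -0.3]
opening: 0.0003
grasp_force: 0.0
```

```bash
python3 - <<'E'
from h import *
np.set_printoptions(precision=4,suppress=True)
s=arm.snapshot("scene"); w=arm.snapshot("wrist"); st=arm.read_state()
print(st["clock"],st["position"],st["force"],st["opening"])
for n,c in (("s",s),("w",w)):
    for d in arm.tip_of("ring_bar",c): print(n,np.round(d["xy"],1),round(d["p"],2))
    print(proj(c,[[.552+.1198,.0668,.097],[.552+.02,.0605,.215],[.53,.058,.215]]))
E
```

```text
13.6 [0.5336 0.058  0.1821] [-0.1955 -0.508   0.1941] 0.0006914957215689644
s [310.8 205.2] 0.73
s [255.6 237.1] 0.57
s [357.2 180.8] 0.53
s [392.8 138.8] 0.45
[[434.7115 193.5319]
 [404.4773 141.6727]
 [389.8444 137.4502]]
w [319.3 271.4] 0.85
[[318.9883  16.3911]
 [319.0271 218.8345]
 [318.6783 309.0819]]
```

The bar is nearly upright, so I push on.

Request:
apply_moves --moves '[0.008,0,-0.002,0,0,0,0.016,0,-0.004,0,0,0,0.024,0,-0.005,0,0,0,0.032,0,-0.005,0,0,0,0.038,0,-0.005,0,0,0,0.038,0,-0.005,0,0,0]'

```text
clock: 14.3
position: [0.5714, 0.0604, 0.1866]
tool_rot: [[0.998, 0.064, 0.0], [0.064, -0.998, -0.0], [0.0, 0.0, -1.0]]
force: [0.5, -0.8, 0.1]
opening: 0.0001
grasp_force: 0.0
```

Request:
apply_moves --moves '[0,0,-0.02,0,0,0,0,0,-0.05,0,0,0,0,0,-0.08,0,0,0,-0.02,0,-0.1,0,0,0,-0.05,0,-0.1,0,0,0,-0.06,0,-0.1,0,0,0,-0.06,0,-0.1,0,0,0]'

```text
clock: 15.0
position: [0.5099, 0.0567, 0.2867]
tool_rot: [[0.998, 0.064, -0.0], [0.064, -0.998, 0.0], [-0.0, -0.0, -1.0]]
force: [1.0, 0.5, -0.6]
opening: 0.0005
grasp_force: 0.0
```

```bash
python3 - <<'E'
from h import *
np.set_printoptions(precision=4,suppress=True)
s=arm.snapshot("scene"); t=arm.snapshot("top"); w=arm.snapshot("wrist"); st=arm.read_state()
print(st["clock"],st["position"],st["force"])
o=[]
for n,c in (("s",s),("t",t),("w",w)):
    e=proj(c,[[.6715,.0668,.097]])[0]; print(n,"exp",e)
    for d in arm.tip_of("ring_bar",c):
        if np.linalg.norm(d["xy"]-e)<40: print(np.round(d["xy"],1),round(d["p"],2)); o.append((c,d["xy"]))
if len(o)>1: print(tri(o))
save("s6",np.vstack([cv2.resize(s["color"][100:240,300:500],(500,350),interpolation=cv2.INTER_CUBIC),cv2.resize(w["color"][:250],(500,245))]))
E
```

```text
15.15 [0.5113 0.0565 0.2864] [ 0.1398 -0.0841  0.3706]
s exp [434.605  193.4908]
[434.4 195.3] 0.72
t exp [242.693  115.4432]
[238.2 113.1] 0.61
w exp [319.0329  20.1447]
[315.6  21.3] 0.61
(array([0.6735, 0.0728, 0.0909]), [array([ 1.6736, -0.5142]), array([2.3583, 2.216 ]), array([-2.4881, -2.206 ])])
```

View pics/s6.png

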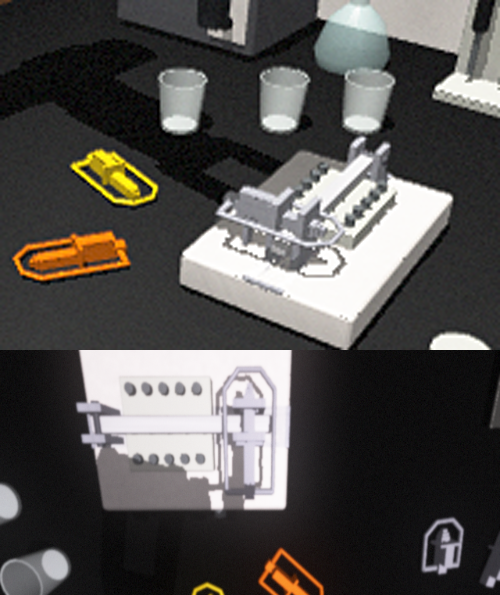

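The ring lies level around both lugs, with its bar just past the pin's tip (scene 434,195; expected 434.6,193.5). The gripper is clear. Handing in.

```bash
python3 -c "
from station import arm
print(arm.finish_job())"
```

```text
the job is handed in; nothing more can be done
None
```

The long linchpin is fully home through both lugs with its ring closed over the pin's end, judging by the last camera images, and the job is handed in with the arm clear; the hand-in call returned no verdict.

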